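Pin the wooden reel on its stand with the long spindle

ROBOT

A 6-joint arm with a two-finger parallel gripper is mounted at the origin on the work surface. World frame = base frame: x ahead of the robot, y to its left, z up, the work surface at z = 0. Lengths are in m, angles in rad, forces in N, time in s.
With the tool pointing down it reaches from about 0.325 to 1 m from the base axis. Payload 5.1 kg.
Tool frame: the origin (TCP) lies between the finger pads; the fingertips stand manip.nose_length ahead of it and the grasp point (between the pads) lies 5 mm behind it (manip.nose_length is the distance from the TCP to the fingertips, in m); z points along the fingers, y is the direction in which the jaws open and shut (so a half turn about z gives the same grasp; the last joint's range is limited). The gripper opens to 85 mm and grips with 20 to 120 N. Pads are 22 mm wide; open, the fingers measure 114 mm over their backs; the gripper's body (76 mm by 85 mm) begins 54 mm behind the grasp point. The pads swing forward as they close: fully open they stand 13 mm farther back than shut.
Start: joints at [1.236, 0.124, 1.65, -0, 1.367, -0.083], TCP at [0.162, 0.629, 0.245] pointing down, gripper open.
Joint ranges: [-2.61, 2.61], [-1.02, 2.33], [0.03, 2.71], [-1.35, 4.49], [0.32, 2.68], [-2.91, 2.91]. Speed limits (rad/s): [2.57, 2.57, 3.14, 3.14, 3.14, 3.14].

INTERFACE

Orientations are given as a rotation vector (axis times angle).
In Python, from bench import telemetry, viewer, job, manip gives the robot as it stands.
- The arm moves only by the tool servo_tool, never from a script. Its argument "motion" is a list of rows, each a list of 7 numbers: the shift along the world's x, y, z in units of 40 mm (1.0 is 40 mm), then the turn, a rotation vector about the world's x, y, z in degrees, then the closure in counts, from 0 (fully open) to 255 (shut). A call has 1 to 10 rows; each row shifts and turns the commanded pose from where the row before left it; what a row does not reach is not made up. A row lasts 1/10 s, in which the tool goes at most 50 mm and 8.59 degrees, less where a joint would pass 70% of its speed; a pose out of reach is approached as far as the arm can. A call is refused whole if a number of a shift passes 1 or a number of a turn 8.59, either way. A call with a gripper value outside its range is refused whole. The fingers move at their own pace and stop on an object; "newtons" is the grip in N (left out, the last holds). Time passes only in rows, so rows that do not move let the fingers close. It gives the time, the measured TCP pose, the force and the opening at its end, in the units of the state.
- telemetry.observe(): the state, without advancing time (a new reading comes with each control period).
- viewer.snapshot(name): name is "scene" or "top" or "wrist"; returns (picture, depth): 384x512x3 uint8, blue, green, red; 384x512 float32, m along the optical axis (not along the pixel's ray), 0 where there is no reading.
- viewer.get_calibration(name): a dict with "intrinsics" (3x3 intrinsics, pixels), "T" (4x4, takes a point from camera to world coordinates). Camera axes: x right, y down, z forward; pixel columns grow to the right and rows downward; lengths in m; the calibration is good to about 2 mm. A picture is of the moment at which its call begins: read the wrist's pose just before it. get_calibration takes no time and is no camera call; for the wrist camera it gives the pose at the moment of the call.
- job.close_job(): hands the job in, once; it reports no verdict.
The state is a dict: "clock": time; "joint_pos": joint angles; "qvel": joint speeds; "tau": joint torques, N m; "eef_pos": TCP position; "ee_rot": TCP orientation; "force": force on the tool from outside, world axes, zero at the start; "ft_torque": the same for the moment, N m; "gripper_width": opening from 0.0 (shut) to 1.0 (fully open).
Only numpy, scipy, OpenCV 4.12 (cv2) and the standard library are available. Lean on these libraries where they do the work, as an engineer would, in place of code of your own. Each camera call takes 0.05 s, during which the arm holds its last target.

TASK

Lift the long spindle by its ring out of the storage block and lower it through the stand's upper bushing, on through the reel that lies between the arms, and through the lower bushing. Finish while still holding the spindle upright and still, its lower end showing clearly below the lower arm but hanging free above the stand's base, so that an end cap can be pushed on. Leave the short spindle in the block and the glue bottle, brush and tray undisturbed.

Things in the scene. Friction and masses are not known exactly. Their poses are not given: they have to be found in the camera images.
- spindle_ring (a point): Long spindle, loose, pale wood, about 60 g: round shank 12 mm thick, 150 mm long, with a flat upright wooden ring on top (44 mm outside, 20 mm inside diameter, 14 mm thick). Point: the ring's centre, 170 mm above the shank's lower end, at the start 180 mm above the table. z up along the shank; x normal to the ring's flat faces. Starts upright in one of the block's holes.
- spindle_tip (a point): Centre of the lower end of the long spindle's shank, 170 mm below its ring's centre. The last 6 mm taper from 12 to 6 mm diameter. Same axes as the ring.
- short_ring (a point): Short spindle, loose: the same ring and the same 12 mm shank but only 60 mm long. This point is its ring's centre, 90 mm above the table. Stands in the block's other hole; stays there.
- block: Storage block for spindles, fixed, darker wood, 60 x 150 x 45 mm (x, y, z). Origin at the centre of its underside on the table. Two upright blind holes at y = -45 and +45 mm, 15.5 mm wide and 35 mm deep (floor 10 mm above the table). Either spindle may be in either.
- upper_bushing (a point): Centre of the top rim of the upper bushing, 111 mm above the table: a steel ring 22 mm outside, 16 mm inside, 4 mm high, on the upper arm. The upper arm's underside lies 16 mm below this point. Axes as the stand's.
- lower_bushing (a point): Centre of the top rim of the lower bushing, the same ring on the lower arm, 50 mm straight below the upper one, 61 mm above the table. The lower arm's underside lies 16 mm below this point, the top of the stand's base 49 mm below it. Axes as the stand's.
- reel_center (a point): Empty wooden reel, loose, 40 g, lying flat on the lower arm round the lower bushing: 56 mm flange diameter, 30 mm high, bore 28 mm right through. This point is its centre, half-way up, 72 mm above the table. The spindle must go through its bore.
- glue: Glue bottle, loose, 48 mm diameter, 120 mm high, origin at the centre of its underside. Leave alone.
- brush: Thin artist's paint brush, loose, 185 mm long, 12 mm wide, lying on the table along its x axis. Leave alone.
- tray: Open cardboard tray, 120 x 170 x 35 mm, origin at the centre of its underside. Leave alone.
- stand: Stand, fixed, darker wood: base 130 x 100 x 12 mm, back post 110 mm high on the -x side (near face 51 mm from the bore axis), two level arms 12 mm thick, 60 mm wide, one above the other, reaching from the post to 30 mm past the bore axis toward +x. Each arm has a vertical 16 mm bore, both on one axis. Origin on that axis at table height, z up, x away from the post.

How it is judged:
By the outcome, as a careful person would: the job done as asked, in the order asked, and still so for the second after the job is handed in, while the arm keeps its last pose, push and grip.
It also fails if it takes over 51 s, if anything falls off the work surface, if the arm or the gripper's body presses on something with over 40 N, if the wrist force passes 120 N, or if a joint passes its speed limit or range.

## Working session

There is one attempt and no reset: what is moved stays moved. The work goes in short steps, Python scripts to look and compute and a tool call to move; the robot and the scene stay as the last step left them, time stands still between calls to the robot, and variables do not carry over. Pictures are saved under pics/ and viewed, and the job is handed in when it is done.

Besides the shell and the picture viewer there is one more tool, called after "Call:" as name(argument=value, ...) on one line, values as JSON. servo_tool: Moves the arm, as the interface text tells. Its arguments: {"type":"object","properties":{"motion":{"type":"array","items":{"type":"array","items":{"type":"number"}}},"newtons":{"type":"number"}},"required":["motion"]}

```bash
mkdir -p pics; ls
python3 - <<'E'
from bench import telemetry, viewer, job, manip
import cv2,numpy as np
print(telemetry.observe()); print({k:getattr(manip,k) for k in dir(manip) if k[0]!='_'})
for n in ("scene","top","wrist"):
    c=viewer.get_calibration(n); p,d=viewer.snapshot(n)
    cv2.imwrite(f"pics/{n}0.png",p); np.savez(f"{n}0.npz",p=p,d=d,K=c["intrinsics"],T=c["T"]); print(n,c)
E
```

```text
pics
{'clock': 0.0, 'joint_pos': array([ 1.23641182e+00,  1.24507221e-01,  1.65164439e+00,  7.68752834e-06,
        1.36749490e+00, -8.26088122e-02]), 'qvel': array([-0.00151489,  0.00177572, -0.00038097,  0.00032174, -0.00106941,
        0.00014861]), 'tau': array([-1.04960953e-03, -4.23612964e+01, -3.65452266e+01, -1.92088951e-04,
        6.93352995e-03, -5.09922259e-06]), 'eef_pos': array([0.16177549, 0.62896028, 0.24406912]), 'ee_rot': array([-0.3943925 , -3.11630098,  0.00315343]), 'force': array([-0.76177435,  0.00778413, -0.79174745]), 'ft_torque': array([-0.02982264, -0.01135467, -0.0083083 ]), 'gripper_width': 1.0014528451816367}
{'IKError': <class 'bench.IKError'>, 'nose_length': 0.014}
scene {'intrinsics': array([[417.95341775,   0.        , 256.85880265],
       [  0.        , 417.95341775, 191.34502524],
       [  0.        ,   0.        ,   1.        ]]), 'T': array([[-0.54643848,  0.59551677, -0.58886736,  1.10638713],
       [ 0.83724545,  0.3711271 , -0.4016027 ,  0.30932995],
       [-0.0206165 , -0.71247769, -0.70139183,  0.77600985],
       [ 0.        ,  0.      
[... 184 characters left out ...]
    ,   1.        ]]), 'T': array([[-0.08050137, -0.97496166,  0.20729036,  0.30483064],
       [-0.99674447,  0.0796736 , -0.01235264, -0.06033418],
       [-0.00447222, -0.20760992, -0.97820147,  1.29990115],
       [ 0.        ,  0.        ,  0.        ,  1.        ]])}
wrist {'intrinsics': array([[264.83403881,   0.        , 256.1586469 ],
       [  0.        , 264.83403881, 196.87830687],
       [  0.        ,   0.        ,   1.        ]]), 'T': array([[ 0.25042074,  0.92911637,  0.27208865,  0.09182072],
       [ 0.96813619, -0.23994143, -0.07169675,  0.64652082],
       [-0.00132928,  0.28137322, -0.95959749,  0.37321532],
       [ 0.        ,  0.        ,  0.        ,  1.        ]])}
```

View pics/scene0.png

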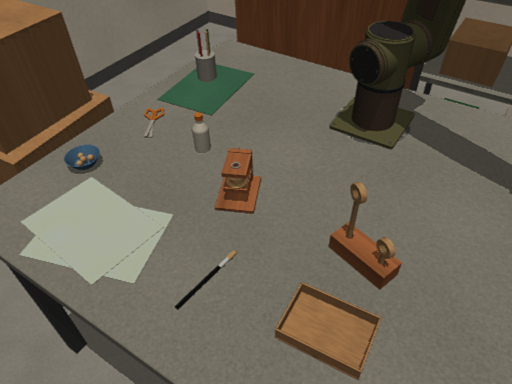

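View pics/top0.png

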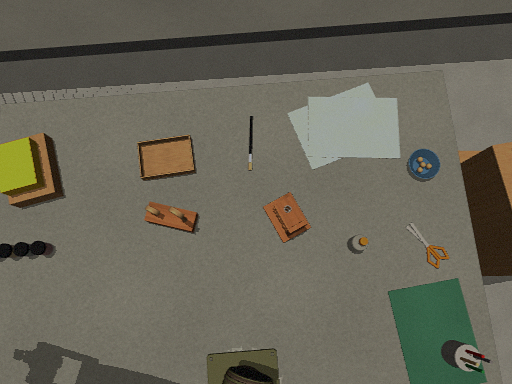

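View pics/wrist0.png

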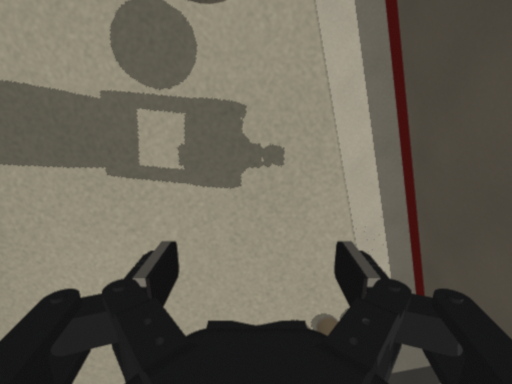

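Run:
```python
import cv2,numpy as np
s=cv2.imread('pics/scene0.png');t=cv2.imread('pics/top0.png')
def c(im,x0,y0,w,h,f,n): cv2.imwrite(n,cv2.resize(im[y0:y0+h,x0:x0+w],None,fx=f,fy=f,interpolation=cv2.INTER_CUBIC))
a=lambda im,x,y,w,h,f:cv2.resize(im[y:y+h,x:x+w],None,fx=f,fy=f,interpolation=cv2.INTER_CUBIC)
cv2.imwrite('pics/c1.png',np.hstack([a(s,200,140,76,76,5),a(s,320,175,84,76*84//76,5)[:380]]) )
cv2.imwrite('pics/c2.png',np.hstack([a(t,135,190,70,50,6),a(t,255,190,60,50,6)]))
cv2.imwrite('pics/c1b.png',a(s,320,175,90,115,5))
```

```text
(no output)
```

View pics/c1.png

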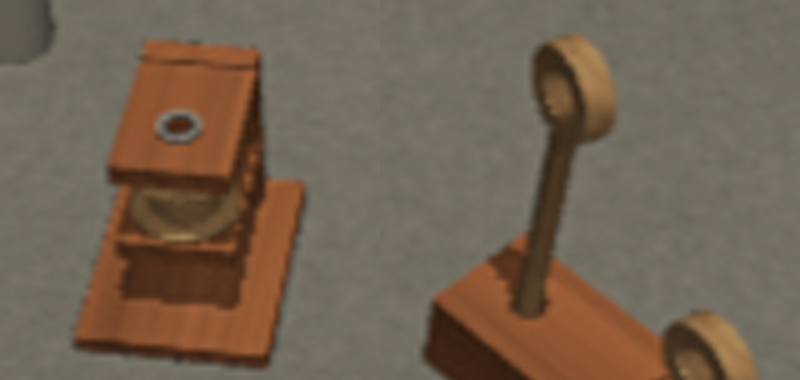

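View pics/c1b.png

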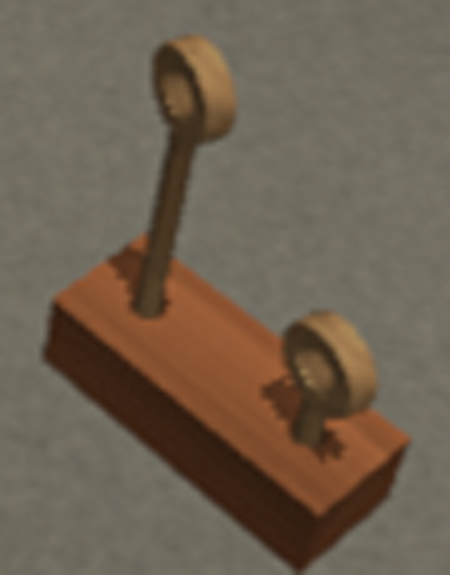

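View pics/c2.png

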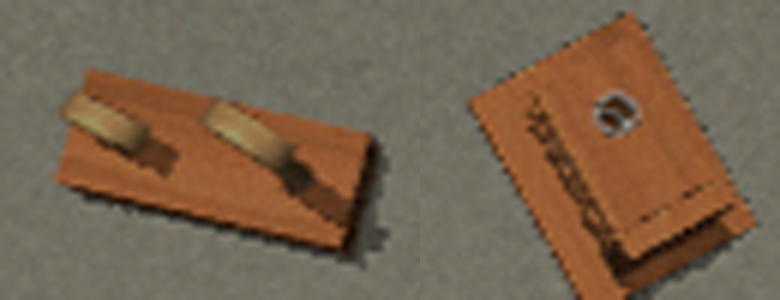

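```bash
cat > h.py <<'E'
import numpy as np
def bp(K,T,uv,z):
    d=T[:3,:3]@np.linalg.solve(K,np.array([uv[0],uv[1],1.])); o=T[:3,3]
    return o+d*(z-o[2])/d[2]
def pj(K,T,p):
    q=K@(T[:3,:3].T@(np.asarray(p)-T[:3,3])); return q[:2]/q[2]
E
python3 - <<'E'
import numpy as np
from h import *
s=np.load('scene0.npz');t=np.load('top0.npz')
S=lambda u,v,z:np.round(bp(s['K'],s['T'],(u/5+320,v/5+175),z),4)[:2]
S2=lambda u,v,z:np.round(bp(s['K'],s['T'],(u/5+200,v/5+140),z),4)[:2]
Tt=lambda u,v,z:np.round(bp(t['K'],t['T'],(u/6+135,v/6+190),z),4)[:2]
T2=lambda u,v,z:np.round(bp(t['K'],t['T'],((u-420)/6+255,v/6+190),z),4)[:2]
print('ring',S(194,89,.18),Tt(248,134,.18))
print('short',S(331,363,.09),Tt(107,124,.09))
print('blocktop corners S',S(54,303,.045),S(143,235,.045),S(410,442,.045),S(320,517,.045))
print('blocktop corners T',Tt(90,70,.045),Tt(57,180,.045),Tt(374,135,.045),Tt(345,248,.045))
print('hole S',S(149,308,.045))
print('bush',S2(179,127,.111),T2(618,113,.111))
print('upper arm S',S2(146,40,.107),S2(108,175,.107),S2(235,180,.107))
print('stand base S',S2(75,350,.012),S2(267,365,.012),S2(303,183,.012))
E
```

```text
ring [0.501  0.1445] [0.4987 0.139 ]
short [0.5278 0.2303] [0.5248 0.2239]
blocktop corners S [0.5234 0.1087] [0.4651 0.1256] [0.512  0.2681] [0.5675 0.2499]
blocktop corners T [0.5617 0.2422] [0.5064 0.2606] [0.5163 0.0992] [0.4601 0.1168]
hole S [0.5035 0.1458]
bush [ 0.5    -0.1638] [ 0.4946 -0.1711]
upper arm S [ 0.4498 -0.2201] [ 0.5427 -0.1754] [ 0.5136 -0.1219]
stand base S [ 0.576  -0.1806] [ 0.5335 -0.0936] [ 0.412  -0.1506]
```

Call:
servo_tool(motion=[[0.65, -0.93, 0.2, 0, 0, -8.4, 0], [0.65, -0.93, 0.2, 0, 0, -8.4, 0], [0.65, -0.93, 0.2, 0, 0, -8.4, 0], [0.65, -0.93, 0.2, 0, 0, -8.4, 0], [0.65, -0.93, 0.2, 0, 0, -8.4, 0], [0.65, -0.93, 0.1, 0, 0, -8.4, 0], [0.65, -0.93, 0.1, 0, 0, -8.4, 0], [0.65, -0.93, 0.1, 0, 0, -8.4, 0], [0.65, -0.93, 0.1, 0, 0, -8.4, 0], [0.65, -0.93, 0.1, 0, 0, -8.4, 0]])

```text
clock: 1.15
eef_pos: [0.4225, 0.2558, 0.3053]
ee_rot: [2.385, 2.045, 0.0]
force: [-0.1, 0.3, 0.7]
gripper_width: 0.999
```

Call:
servo_tool(motion=[[0.65, -0.93, 0, 0, 0, -8.4, 0], [0.65, -0.93, 0, 0, 0, -8.4, 0], [0.65, -0.93, 0, 0, 0, -8.4, 0], [0, 0, 0, 0, 0, 0, 0], [0, 0, 0, 0, 0, 0, 0]])

```text
clock: 1.65
eef_pos: [0.5, 0.1452, 0.3048]
ee_rot: [-2.769, -1.482, 0.002]
force: [0.0, 0.1, -0.3]
gripper_width: 1.0
```

```bash
cat >> h.py <<'E'
def wr(n):
    from bench import telemetry, viewer
    import cv2
    from scipy.spatial.transform import Rotation as R
    o=telemetry.observe(); c=viewer.get_calibration("wrist"); p,d=viewer.snapshot("wrist")
    M=R.from_rotvec(o['ee_rot']).as_matrix()
    print(o['clock'],o['eef_pos'],'yaw_y',np.degrees(np.arctan2(M[1,1],M[0,1])),'z',M[:,2],o['force'],o['gripper_width'])
    np.savez(n+'.npz',p=p,d=d,K=c["intrinsics"],T=c["T"],e=o['eef_pos'],M=M)
    q=cv2.resize(p,None,fx=1.5,fy=1.5,interpolation=cv2.INTER_CUBIC); cv2.imwrite(f'pics/{n}.png',q)
    print('tcp px',pj(c["intrinsics"],c["T"],o['eef_pos']))
E
python3 -c "
from h import *
wr('w1')"
```

```text
1.65 [0.50001052 0.1452065  0.3047689 ] yaw_y -33.69254928766754 z [-1.37349041e-03  2.91484110e-04 -9.99999014e-01] [ 0.01784474  0.05148167 -0.30852948] 0.9999254751532876
tcp px [257.14841438 254.92387321]
```

View pics/w1.png

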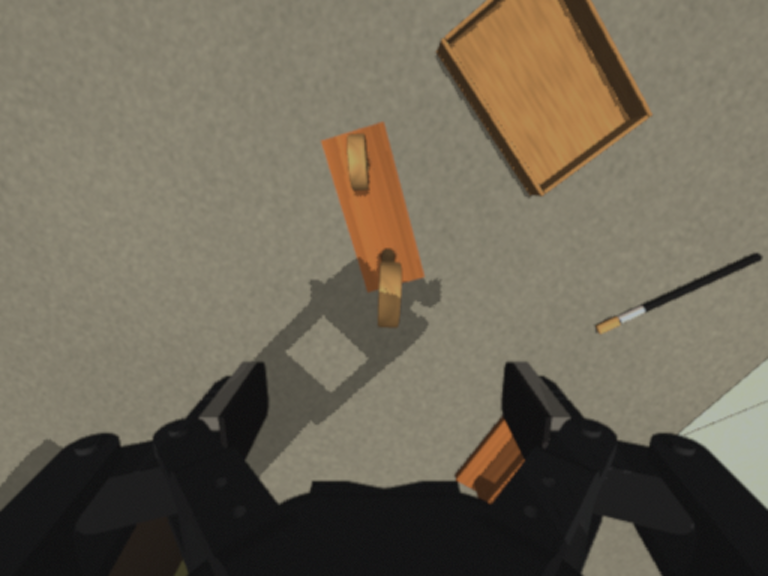

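Run:
```python
import numpy as np,cv2
from h import *
w=np.load('w1.npz');p=w['p'];d=w['d'];K=w['K'];T=w['T']
cv2.imwrite('pics/w1c.png',cv2.resize(p[160:225,225:295],None,fx=9,fy=9,interpolation=cv2.INTER_CUBIC))
v,u=np.mgrid[150:230,230:290]
z=d[150:230,230:290]
P=np.stack([(u-K[0,2])*z/K[0,0],(v-K[1,2])*z/K[1,1],z],-1).reshape(-1,3)@T[:3,:3].T+T[:3,3]
m=(z.ravel()>0)&(P[:,2]>.16)&(P[:,2]<.22)
Q=P[m];print(len(Q),Q.min(0),Q.max(0),Q.mean(0), np.median(Q,0))
uu=u.ravel()[m];vv=v.ravel()[m];print(uu.min(),uu.max(),vv.min(),vv.max())
for a,b in ((.195,.21),(.19,.21),(.16,.19)):
    q=Q[(Q[:,2]>a)&(Q[:,2]<b)]; print(a,len(q),q.mean(0))
c=Q[:,:2]-Q[:,:2].mean(0); e,V=np.linalg.eigh(c.T@c); print(e,np.degrees(np.arctan2(V[1,1],V[0,1])))
a=np.radians(-33.7)
n=np.array([np.cos(a),np.sin(a)]);t=np.array([-n[1],n[0]])
for z0,z1 in ((.16,.17),(.17,.18),(.18,.19),(.19,.195),(.195,.205)):
    q=Q[(Q[:,2]>z0)&(Q[:,2]<z1)]
    if len(q): print(z0,len(q),'n',(q[:,:2]@n).min(),(q[:,:2]@n).max(),'t',(q[:,:2]@t).min(),(q[:,:2]@t).max())
e=w['e'];print('tcp n,t',e[:2]@n,e[:2]@t)
```

```text
648 [0.48494284 0.12280231 0.18034702] [0.51872533 0.16311071 0.20382756] [0.50358058 0.14585255 0.19729231] [0.50417985 0.14651148 0.19915516]
252 267 174 217
0.195 485 [0.50184827 0.14345508 0.1998604 ]
0.19 576 [0.50255773 0.14446153 0.19871612]
0.16 72 [0.51176339 0.15698067 0.18590189]
[0.01027992 0.08468525] 53.68520384113787
0.18 72 n 0.33166164077969346 0.34530065544185284 t 0.37666810205242335 0.4183138044188663
0.19 91 n 0.33071589964527504 0.3449862250678758 t 0.3769476295257096 0.41615471106959206
0.195 485 n 0.3307971868404978 0.3448490935807013 t 0.37988305072757717 0.41262532613820213
tcp n,t 0.33541879876104486 0.398233200152784
```

View pics/w1c.png

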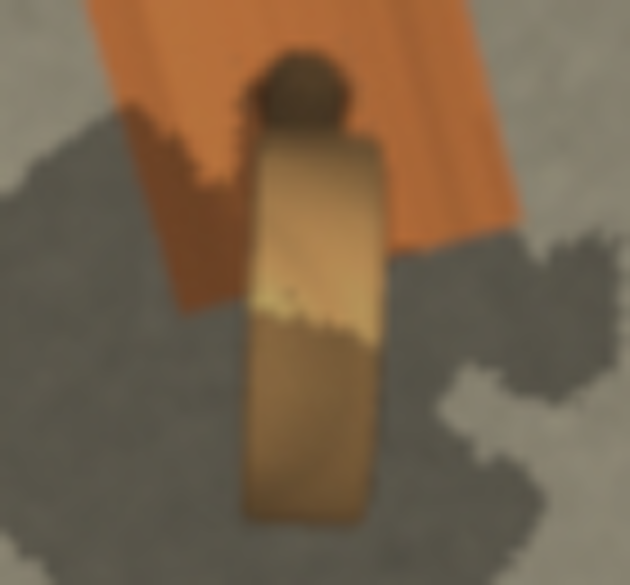

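Call:
servo_tool(motion=[[0.04, -0.05, -0.3, 0, 0, -2.5, 0], [0, 0, -0.8, 0, 0, 0, 0], [0, 0, -0.8, 0, 0, 0, 0], [0, 0, -0.8, 0, 0, 0, 0], [0, 0, -0.5, 0, 0, 0, 0], [0, 0, 0, 0, 0, 0, 0], [0, 0, 0, 0, 0, 0, 0]], newtons=60)

```text
clock: 2.4
eef_pos: [0.5011, 0.145, 0.1778]
ee_rot: [-2.799, -1.426, -0.0]
force: [-0.1, 0.4, -0.2]
gripper_width: 0.999
```

```bash
python3 -c "
from h import *
wr('w2')"
```

```text
2.4 [0.5011493  0.14504115 0.17776485] yaw_y -35.99124667840247 z [ 2.30129478e-05  1.70951956e-04 -9.99999985e-01] [-0.11777246  0.38100755 -0.18187762] 0.998711363822001
tcp px [257.11903751 254.91520214]
```

View pics/w2.png

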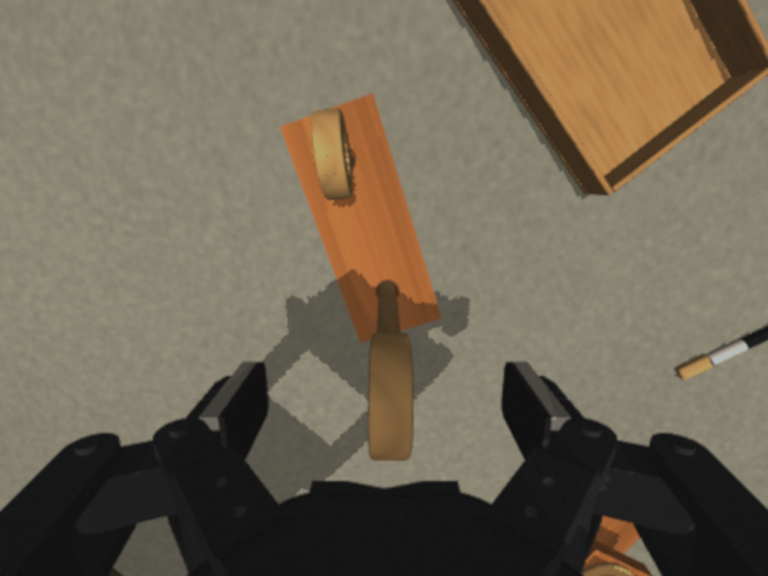

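Call:
servo_tool(motion=[[0.03, -0.03, -0.06, 0, 0, 0, 0], [0, 0, 0, 0, 0, 0, 150], [0, 0, 0, 0, 0, 0, 255], [0, 0, 0, 0, 0, 0, 255], [0, 0, 0, 0, 0, 0, 255], [0, 0, 0, 0, 0, 0, 255], [0, 0, 0, 0, 0, 0, 255], [0, 0, 0, 0, 0, 0, 255]], newtons=60)

```text
clock: 3.25
eef_pos: [0.5029, 0.1426, 0.1751]
ee_rot: [2.801, 1.423, 0.0]
force: [0.1, -0.1, 1.1]
gripper_width: 0.155
```

```bash
python3 -c "
from h import *
wr('w3')"
```

```text
3.25 [0.50288343 0.14264783 0.17510793] yaw_y -36.12947341680003 z [ 2.44687273e-04 -4.23668315e-05 -9.99999969e-01] [ 0.07958191 -0.12011867  1.05677944] 0.15484712705142978
tcp px [257.11409852 254.91937919]
```

View pics/w3.png

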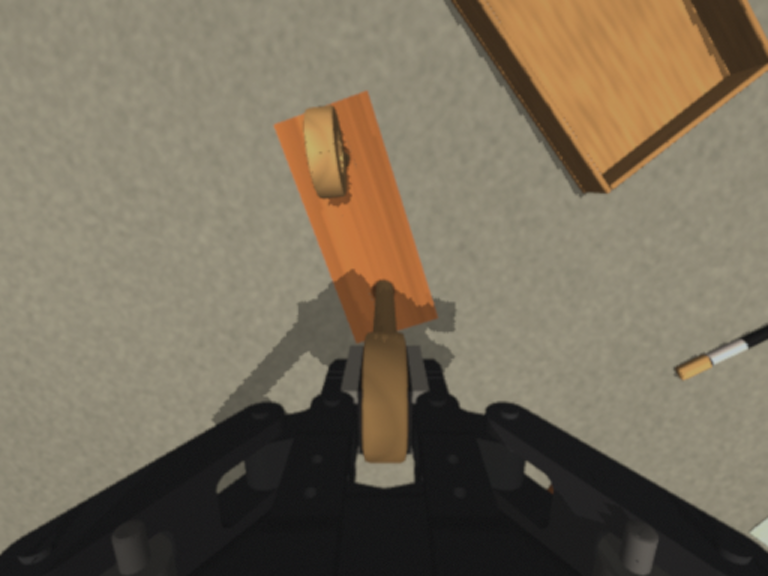

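Call:
servo_tool(motion=[[0, 0, 0.3, 0, 0, 0, 255], [0, 0, 0.4, 0, 0, 0, 255], [0, 0, 0.5, 0, 0, 0, 255], [0, 0, 0.6, 0, 0, 0, 255], [0, 0, 0.8, 0, 0, 0, 255], [0, 0, 0.8, 0, 0, 0, 255], [0, 0, 0.2, 0, 0, 0, 255], [0, 0, 0, 0, 0, 0, 255]])

```text
clock: 4.1
eef_pos: [0.5036, 0.1428, 0.3218]
ee_rot: [2.799, 1.423, 0.007]
force: [0.3, -0.9, -1.3]
gripper_width: 0.159
```

```bash
cat >> h.py <<'E'
def sn(n,tag):
    from bench import viewer
    import cv2
    c=viewer.get_calibration(n); p,d=viewer.snapshot(n); cv2.imwrite(f"pics/{tag}.png",p); np.savez(tag+'.npz',p=p,d=d,K=c["intrinsics"],T=c["T"])
E
python3 -c "
from h import *
wr('w4');sn('scene','s4')"
```

```text
4.1 [0.50360173 0.14283757 0.32184204] yaw_y -36.12506580252126 z [ 4.86458630e-03  8.68621355e-04 -9.99987791e-01] [ 0.25571024 -0.89360234 -1.34261711] 0.15860837586340235
tcp px [257.11553457 254.90816646]
```

View pics/w4.png

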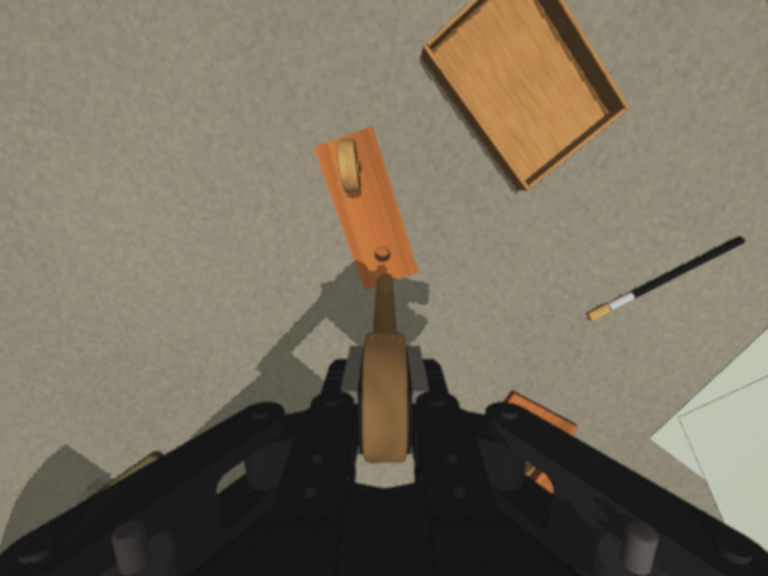

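View pics/s4.png

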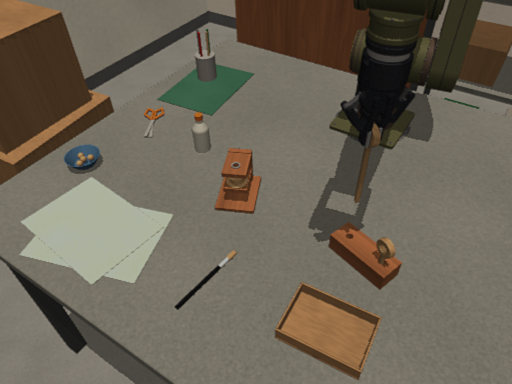

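Call:
servo_tool(motion=[[0.03, -0.5, 0, 0, 0, 0, 255], [0.03, -0.9, 0, 0, 0, 0, 255], [0.03, -0.9, 0, 0, 0, 0, 255], [0.03, -0.9, 0, 0, 0, 0, 255], [0.03, -0.9, 0, 0, 0, 0, 255], [0.03, -0.9, 0, 0, 0, 0, 255], [0.02, -0.9, 0, 0, 0, 0, 255], [0, -0.8, 0, 0, 0, 0, 255], [0, -0.55, 0, 0, 0, 0, 255], [0, 0, 0, 0, 0, 0, 255]])

```text
clock: 5.2
eef_pos: [0.5097, -0.1493, 0.3161]
ee_rot: [-2.801, -1.417, 0.005]
force: [-0.7, 0.6, -0.3]
gripper_width: 0.152
```

Call:
servo_tool(motion=[[0, 0, 0, 0, 0, 0, 255], [0, 0, 0, 0, 0, 0, 255], [0, 0, 0, 0, 0, 0, 255], [0, 0, 0, 0, 0, 0, 255]])

```text
clock: 5.6
eef_pos: [0.5108, -0.1465, 0.3189]
ee_rot: [-2.8, -1.425, 0.0]
force: [-0.1, -0.3, -0.6]
gripper_width: 0.154
```

```bash
python3 -c "
from h import *
import cv2
wr('w5');sn('scene','s5');sn('top','t5')
w=np.load('w5.npz');cv2.imwrite('pics/w5c.png',cv2.resize(w['p'][130:240,200:320],None,fx=6,fy=6,interpolation=cv2.INTER_CUBIC)[:600])
w=np.load('s5.npz');cv2.imwrite('pics/s5c.png',cv2.resize(w['p'][60:220,180:310],None,fx=3.7,fy=3.7,interpolation=cv2.INTER_CUBIC)[:600])
"
```

```text
5.6 [ 0.5108108  -0.14646146  0.3188578 ] yaw_y -36.050505818661144 z [-5.63083128e-05  1.09222937e-04 -9.99999992e-01] [-0.07282095 -0.29286172 -0.56138054] 0.15441590237368324
tcp px [257.08223886 254.91271001]
```

View pics/w5c.png

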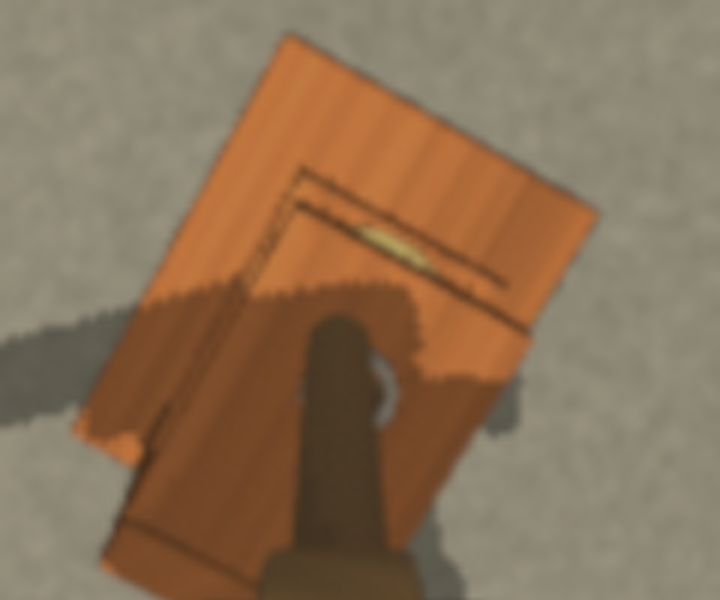

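View pics/s5c.png

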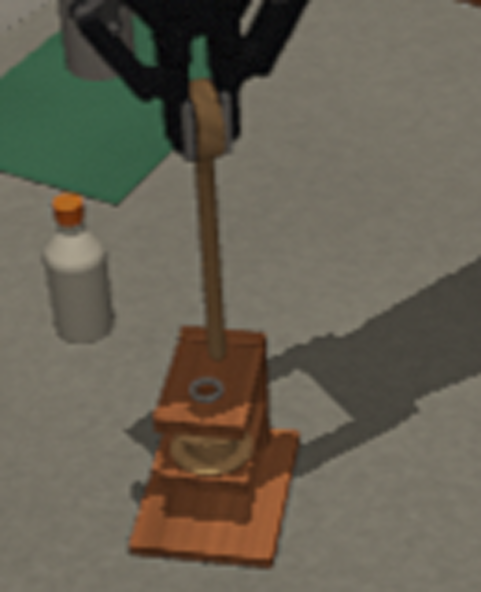

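```bash
python3 -c "
from h import *
w=np.load('w5.npz');K=w['K'];T=w['T']
print('bush',bp(K,T,(200+351/6,130+385/6),.111))
zt=w['e'][2]+.005-.17
print('tip',bp(K,T,(200+340/6,130+345/6),zt),zt,w['e'])
print(pj(K,T,[*w['e'][:2],zt]))
"
```

```text
bush [ 0.49874471 -0.16751474  0.111     ]
tip [ 0.50846703 -0.14990797  0.1538578 ] 0.15385780380535594 [ 0.5108108  -0.14646146  0.3188578 ]
[256.54696845 183.9570584 ]
```

```bash
python3 -c "
from h import *
w=np.load('w4.npz');K=w['K'];T=w['T']
zt=w['e'][2]+.005-.17
import cv2
cv2.imwrite('pics/w4c.png',cv2.resize(w['p'][160:250,220:300],None,fx=7,fy=7,interpolation=cv2.INTER_CUBIC)[:600])
print(pj(K,T,[*w['e'][:2],zt]),w['e'])
"
```

```text
[256.05584711 184.45202268] [0.50360173 0.14283757 0.32184204]
```

View pics/w4c.png

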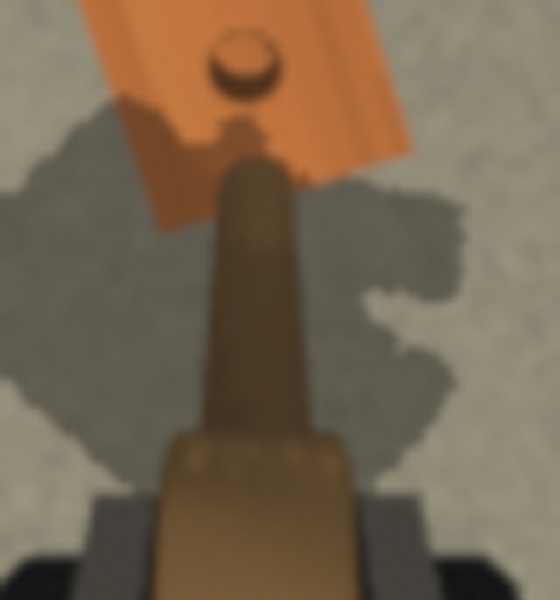

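Call:
servo_tool(motion=[[-0.34, -0.52, -0.1, 0, 0, 0, 255], [-0.34, -0.52, -0.1, 0, 0, 0, 255], [0, 0, 0, 0, 0, 0, 255], [0, 0, 0, 0, 0, 0, 255], [0, 0, 0, 0, 0, 0, 255], [0, 0, 0, 0, 0, 0, 255], [0, 0, 0, 0, 0, 0, 255]])

```text
clock: 6.45
eef_pos: [0.4839, -0.1884, 0.3111]
ee_rot: [2.8, 1.424, 0.0]
force: [0.5, -0.2, -1.0]
gripper_width: 0.155
```

```bash
python3 -c "
from h import *
import cv2
wr('w6')
w=np.load('w6.npz');cv2.imwrite('pics/w6c.png',cv2.resize(w['p'][135:210,210:300],None,fx=8,fy=8,interpolation=cv2.INTER_CUBIC)[:600])
zt=w['e'][2]+.005-.17
print(pj(w['K'],w['T'],[*w['e'][:2],zt]),zt)
"
```

```text
6.45 [ 0.48390831 -0.18844041  0.31107025] yaw_y -36.0741529749281 z [ 2.03862657e-04  2.11322755e-06 -9.99999979e-01] [ 0.50232185 -0.24720892 -0.95230818] 0.15506320670215337
tcp px [257.07096662 254.88902917]
[256.4968802  183.95837216] 0.14607024613154188
```

View pics/w6c.png

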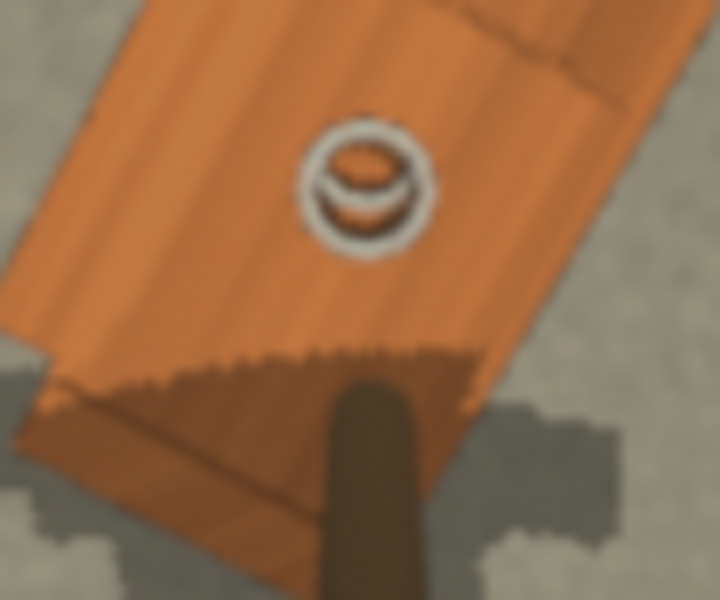

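```bash
python3 -c "
from h import *
w=np.load('w6.npz');K,T=w['K'],w['T'];e=w['e'];zt=e[2]+.005-.17
b=bp(K,T,(210+367/8,135+187.5/8),.111)
print('bush',b)
t=np.array([.5876,.8092]);n=np.array([.8092,-.5876])
for s,dz in ((.003,0),(.006,.006)):
  q=bp(K,T,(210+372/8,135+380/8),zt+dz)[:2]; q=q-s*t
  print('tip',q,'off n,t',(q-e[:2])@n,(q-e[:2])@t,'move',b[:2]-q,'tcpmove',b[:2]-e[:2])
"
```

```text
bush [ 0.49758169 -0.16851203  0.111     ]
tip [ 0.48315393 -0.18949264] off n,t 7.84584918574699e-06 -0.0012947390310302518 move [0.01442776 0.02098061] tcpmove [0.01367338 0.01992838]
tip [ 0.48220846 -0.19078129] off n,t -1.9193870265341546e-08 -0.0028930775903972744 move [0.01537323 0.02226926] tcpmove [0.01367338 0.01992838]
```

Call:
servo_tool(motion=[[0.37, 0.53, 0, 0, 0, 0, 255], [0, 0, -0.3, 0, 0, 0, 255], [0, 0, -0.3, 0, 0, 0, 255], [0, 0, 0, 0, 0, 0, 255], [0, 0, 0, 0, 0, 0, 255], [0, 0, 0, 0, 0, 0, 255]])

```text
clock: 7.1
eef_pos: [0.4983, -0.1681, 0.2872]
ee_rot: [2.801, 1.422, 0.0]
force: [0.1, 0.6, -0.1]
gripper_width: 0.16
```

```bash
python3 -c "
from h import *
import cv2
wr('w7');sn('scene','s7');sn('top','t7')
w=np.load('w7.npz');A=cv2.resize(w['p'][150:225,220:295],None,fx=5,fy=5,interpolation=cv2.INTER_CUBIC)
w=np.load('s7.npz');B=cv2.resize(w['p'][110:185,200:275],None,fx=5,fy=5,interpolation=cv2.INTER_CUBIC)
cv2.imwrite('pics/ws7.png',np.hstack([A,B]))
w=np.load('w7.npz');e=w['e'];print(pj(w['K'],w['T'],[*e[:2],e[2]-.165]),pj(w['K'],w['T'],[.4976,-.1685,.111]))
"
```

```text
7.1 [ 0.49828156 -0.16810292  0.2871593 ] yaw_y -36.15998961385691 z [ 2.64715615e-04 -2.23967706e-04 -9.99999940e-01] [ 0.11953635  0.59085701 -0.08696408] 0.15974736582903562
tcp px [257.06404063 254.88465093]
[256.47465091 183.92978657] [256.18953922 182.32341196]
```

View pics/ws7.png

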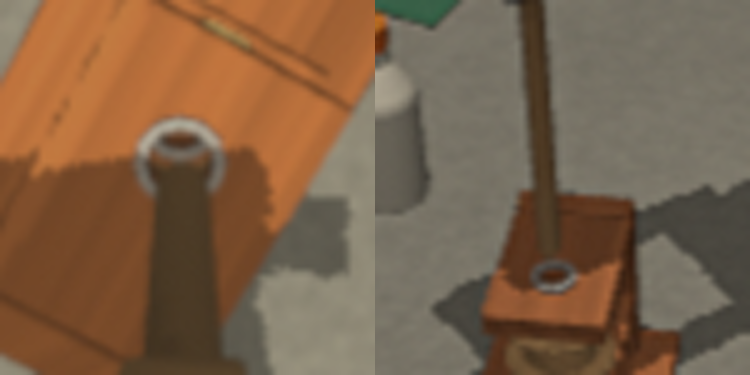

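```bash
python3 -c "
from h import *
w=np.load('w7.npz');K,T=w['K'],w['T'];e=w['e'];zt=e[2]+.005-.17
b=bp(K,T,(220+180/5,150+158/5),.111)
print('bush',b)
t=np.array([.5876,.8092]);n=np.array([.8092,-.5876])
for s,dz in ((.003,0),(.006,.006)):
  q=bp(K,T,(220+184/5,150+163/5),zt+dz)[:2]; q=q-s*t
  print('tip',q,'off n,t',(q-e[:2])@n,(q-e[:2])@t,'err n,t',(b[:2]-q)@n,(b[:2]-q)@t)
s=np.load('s7.npz');K,T=s['K'],s['T']
print('scene bush',bp(K,T,(200+(553-375)/5,110+275/5),.111))
P=[]
for u,v,z in ((549,250,.122),(531,20,None)):
  print(bp(K,T,(200+(u-375)/5,110+v/5),.122 if z else .122+.135))
print(pj(K,T,[*e[:2],.122]),pj(K,T,[*e[:2],.222]))
"
python3 - <<'E'
import cv2,numpy as np
s=np.load('s7.npz')['p']; t=np.load('t7.npz')['p']
A=cv2.resize(s[85:185,195:275],None,fx=6,fy=6,interpolation=cv2.INTER_CUBIC)
cv2.imwrite('pics/s7c.png',A)
E
```

```text
bush [ 0.49793712 -0.16766138  0.111     ]
tip [ 0.49773641 -0.16949486] off n,t 0.000376767954001634 -0.0014466871375806727 err n,t -0.0009149404945501213 0.0016015936698873408
tip [ 0.4967884 -0.1707774] off n,t 0.0003632622704534181 -0.0030415615545900956 err n,t -0.0009014348110019053 0.0031964680868967637
scene bush [ 0.49903008 -0.16508369  0.111     ]
[ 0.49502426 -0.16952155  0.122     ]
[ 0.49856081 -0.16712408  0.257     ]
[234.50018313 160.94472701] [231.91081445 126.93986128]
```

View pics/s7c.png

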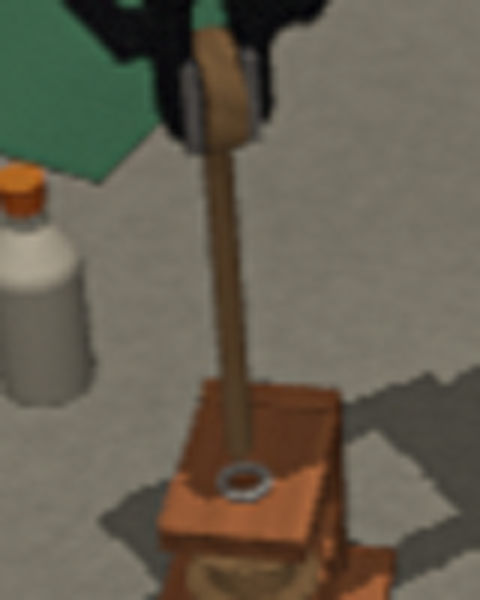

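Call:
servo_tool(motion=[[0.015, 0.05, 0, 0, 0, 0, 255], [0, 0, 0, 0, 0, 0, 255], [0, 0, -0.1, 0, 0, 0, 255], [0, 0, -0.1, 0, 0, 0, 255], [0, 0, -0.1, 0, 0, 0, 255], [0, 0, -0.1, 0, 0, 0, 255], [0, 0, 0, 0, 0, 0, 255], [0, 0, 0, 0, 0, 0, 255]])

```text
clock: 8.05
eef_pos: [0.4989, -0.1657, 0.2707]
ee_rot: [-2.8, -1.423, 0.0]
force: [-0.2, -0.3, -0.8]
gripper_width: 0.159
```

```bash
cat >> h.py <<'E'
def pair(tag):
    import cv2
    wr('w'+tag);sn('scene','s'+tag)
    w=np.load('w'+tag+'.npz');A=cv2.resize(w['p'][150:225,220:295],None,fx=5,fy=5,interpolation=cv2.INTER_CUBIC)
    w=np.load('s'+tag+'.npz');B=cv2.resize(w['p'][130:215,200:275],None,fx=5,fy=5,interpolation=cv2.INTER_CUBIC)
    A=np.vstack([A,np.zeros((50,375,3),np.uint8)])
    cv2.imwrite('pics/ws'+tag+'.png',np.hstack([A,B]))
E
python3 -c "
from h import *
pair('8')"
```

```text
8.05 [ 0.49889327 -0.1656804   0.27066863] yaw_y -36.127618455740354 z [-3.90460714e-04  1.69027384e-04 -9.99999909e-01] [-0.19092731 -0.30945386 -0.81367278] 0.15931084465318154
tcp px [257.06723757 254.8784066 ]
```

View pics/ws8.png

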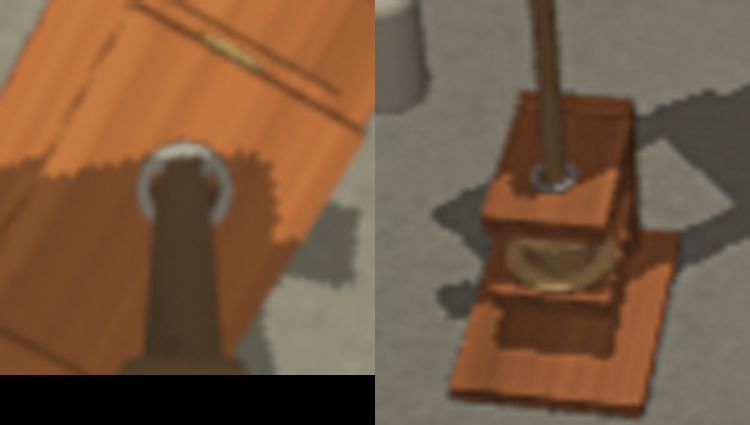

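Call:
servo_tool(motion=[[0, 0, -0.1, 0, 0, 0, 255], [0, 0, -0.1, 0, 0, 0, 255], [0, 0, -0.1, 0, 0, 0, 255], [0, 0, -0.1, 0, 0, 0, 255], [0, 0, 0, 0, 0, 0, 255], [0, 0, 0, 0, 0, 0, 255]])

```text
clock: 8.75
eef_pos: [0.4989, -0.1657, 0.2547]
ee_rot: [-2.801, -1.423, 0.0]
force: [0.4, 0.2, -1.4]
gripper_width: 0.154
```

```bash
python3 -c "
from h import *
pair('9')"
```

```text
8.75 [ 0.49888624 -0.16570238  0.25471692] yaw_y -36.127707402441786 z [-3.35855765e-04  1.52610549e-04 -9.99999932e-01] [ 0.40911009  0.15526981 -1.37361332] 0.15373858348476374
tcp px [257.09010138 254.95540139]
```

View pics/ws9.png

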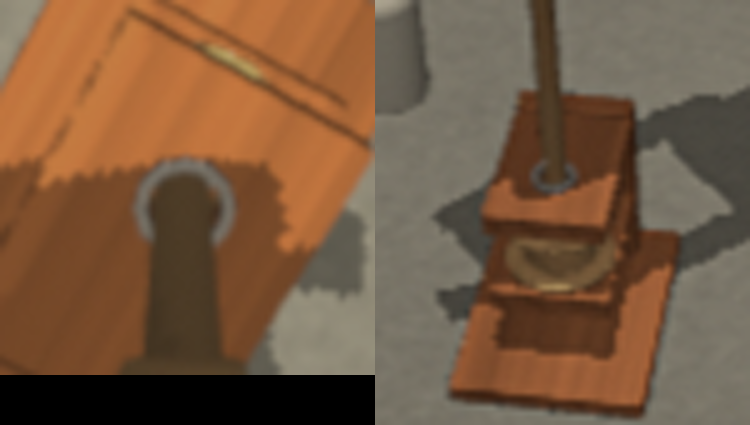

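Call:
servo_tool(motion=[[0, -0.03, 0, 0, 0, 0, 255], [0, 0, 0, 0, 0, 0, 255], [0, 0, -0.1, 0, 0, 0, 255], [0, 0, -0.1, 0, 0, 0, 255], [0, 0, -0.1, 0, 0, 0, 255], [0, 0, -0.1, 0, 0, 0, 255], [0, 0, -0.1, 0, 0, 0, 255], [0, 0, 0, 0, 0, 0, 255], [0, 0, 0, 0, 0, 0, 255]])

```text
clock: 9.75
eef_pos: [0.4989, -0.1669, 0.2348]
ee_rot: [-2.801, -1.423, 0.0]
force: [0.2, 0.5, -0.3]
gripper_width: 0.158
```

```bash
python3 -c "
from h import *
pair('10')"
```

```text
9.75 [ 0.49893265 -0.16689755  0.23476356] yaw_y -36.12634066259882 z [-2.70040929e-04  1.43407470e-04 -9.99999953e-01] [ 0.23186144  0.46374629 -0.25751962] 0.1582435526054566
tcp px [257.10196857 254.90620719]
```

View pics/ws10.png

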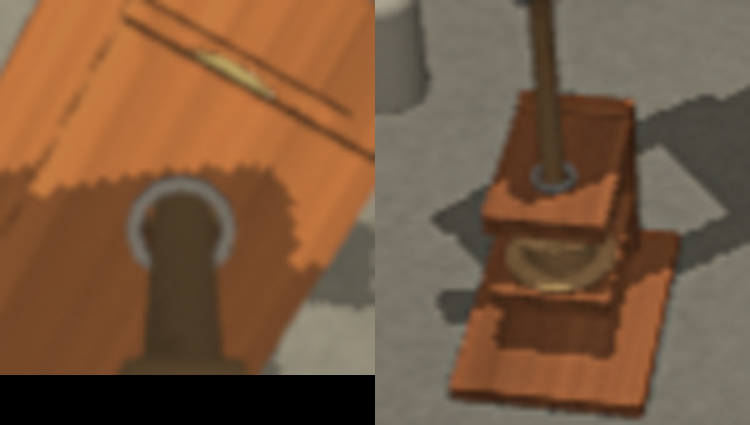

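Call:
servo_tool(motion=[[0, 0, -0.1, 0, 0, 0, 255], [0, 0, -0.1, 0, 0, 0, 255], [0, 0, -0.1, 0, 0, 0, 255], [0, 0, -0.1, 0, 0, 0, 255], [0, 0, -0.1, 0, 0, 0, 255], [0, 0, 0, 0, 0, 0, 255], [0, 0, 0, 0, 0, 0, 255]])

```text
clock: 10.55
eef_pos: [0.4989, -0.1669, 0.2147]
ee_rot: [-2.801, -1.423, 0.0]
force: [-0.1, -0.5, -0.8]
gripper_width: 0.154
```

```bash
python3 -c "
from h import *
pair('11')"
```

```text
10.55 [ 0.49891751 -0.1668946   0.21474056] yaw_y -36.12705295174563 z [-2.59500447e-04  1.04298143e-04 -9.99999961e-01] [-0.1176272  -0.49299124 -0.76090702] 0.15434123699243496
tcp px [257.080497   254.89104466]
```

View pics/ws11.png

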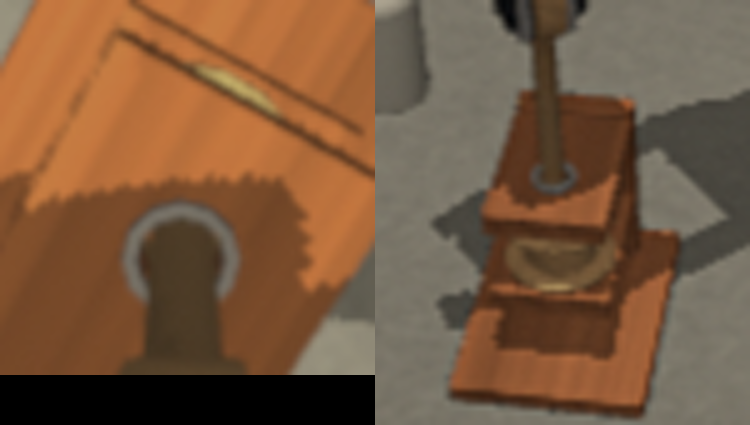

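Call:
servo_tool(motion=[[0, 0, -0.1, 0, 0, 0, 255], [0, 0, -0.1, 0, 0, 0, 255], [0, 0, -0.1, 0, 0, 0, 255], [0, 0, -0.1, 0, 0, 0, 255], [0, 0, -0.1, 0, 0, 0, 255], [0, 0, -0.05, 0, 0, 0, 255], [0, 0, 0, 0, 0, 0, 255], [0, 0, 0, 0, 0, 0, 255], [0, 0, 0, 0, 0, 0, 255]])

```text
clock: 11.55
eef_pos: [0.4991, -0.167, 0.1932]
ee_rot: [2.8, 1.423, 0.0]
force: [-0.2, -0.4, -0.2]
gripper_width: 0.159
```

```bash
python3 -c "
from h import *
import cv2
pair('12');sn('top','t12')
p=np.load('s12.npz')['p'];cv2.imwrite('pics/s12c.png',cv2.resize(p[130:215,200:275],None,fx=7,fy=7,interpolation=cv2.INTER_CUBIC))
q=np.clip(p[130:215,200:275].astype(float)*2.5,0,255).astype(np.uint8);cv2.imwrite('pics/s12d.png',cv2.resize(q,None,fx=7,fy=7,interpolation=cv2.INTER_CUBIC))
K,T=[np.load('s12.npz')[k] for k in 'KT']
for z in (.028,.045,.012): print(z,(pj(K,T,[.4976,-.168,z])-[200,130])*7)
"
```

```text
11.55 [ 0.49912835 -0.16699982  0.19320995] yaw_y -36.1252511318461 z [ 4.50234019e-04 -2.46965408e-04 -9.99999868e-01] [-0.18283863 -0.41845858 -0.20573802] 0.15850752237457888
tcp px [257.11085685 254.92927977]
0.028 [257.67738974 411.03459955]
0.045 [255.13844121 377.48982975]
0.012 [260.01606172 441.93330133]
```

View pics/ws12.png

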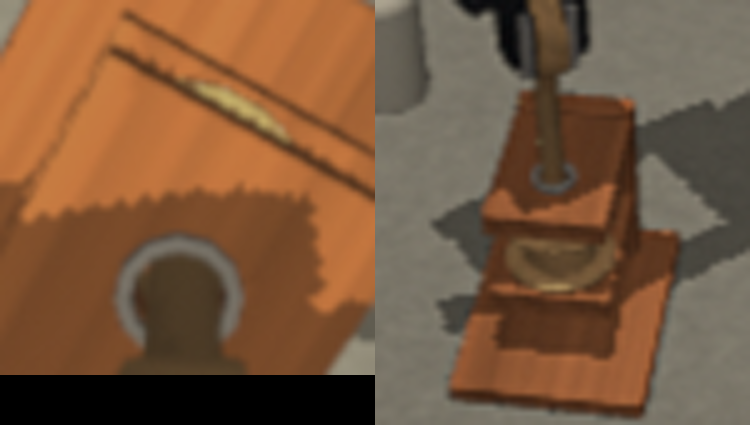

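View pics/s12d.png

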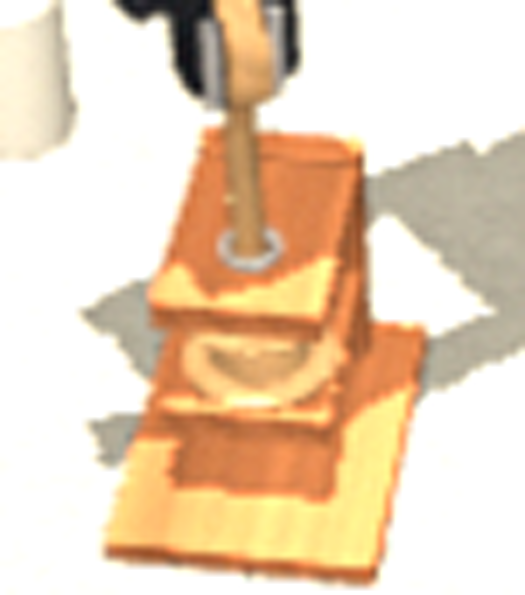

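View pics/w12.png

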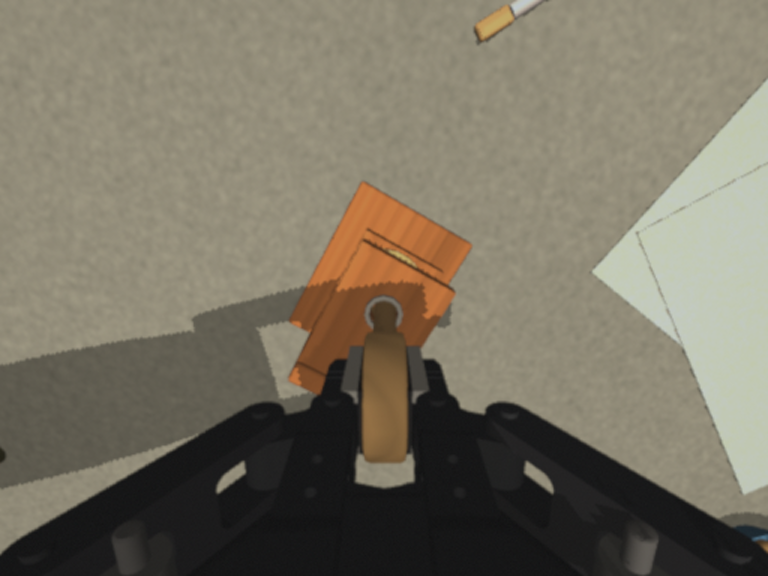

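Call:
servo_tool(motion=[[0, 0, 0, 0, 0, 0, 255], [0, 0, 0, 0, 0, 0, 255], [0, 0, 0, 0, 0, 0, 255], [0, 0, 0, 0, 0, 0, 255], [0, 0, 0, 0, 0, 0, 255]])

```text
clock: 12.2
eef_pos: [0.499, -0.1669, 0.1929]
ee_rot: [-2.801, -1.423, 0.0]
force: [0.2, 0.3, -0.4]
gripper_width: 0.156
```

```bash
python3 -c "
from bench import telemetry,job
o=telemetry.observe();print(o['clock'],o['eef_pos'],o['force'],o['ft_torque'],abs(o['qvel']).max());print(job.close_job())"
```

```text
12.2 [ 0.49897181 -0.16689456  0.19292047] [ 0.16630583  0.3278374  -0.3657509 ] [ 0.00732478 -0.01694805 -0.03390769] 0.001956832917752345
the job is handed in; nothing more can be done
None
```

I gripped the long spindle by its ring at 60 N and lifted it out of the block. I then lowered it through the upper bushing, the reel and the lower bushing, and handed the job in at 12.2 s with the arm still holding it.

**Last checks:**
- **Height:** The TCP was at z = 0.193 m, which puts the tip at about 28 mm. That is roughly 17 mm below the lower arm and 16 mm above the base.
- **Freedom:** The wrist force readings stayed under about 1.5 N throughout the insertion, and the joints were still at the end.
- **Grip and fit:** In the pictures the ring had not slipped, the shank was centred in the upper bushing, and the reel was in place.
- **Other objects:** The arm touched nothing else as far as I could tell. I did not inspect the final top view for the glue bottle, brush and tray.

**Checks that disagreed or fell short:**
- **Tip not seen:** No camera could see the tip under the lower arm. Its position comes from the grip height, the lack of resistance and the ring not slipping.
- **Camera disagreement:** The scene and top cameras differed by up to 9 mm on the upper bushing's position, so I aligned mainly with the wrist camera.
- **Lean:** The spindle may lean by about 0.5°, judged from the tip's offset in the wrist pictures. I did not correct this.

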